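Start the forge blower at its guarded switch

TASK

Start the forge blower: lift the yellow guard on its switch box well up and back, flip the toggle underneath fully over from off to on (towards the green dot) while the guard is up, then let the guard drop shut over it again. Leave the red-guarded switch shut and off, and do not pick up or push about the horseshoe, hammer, mug or tin.

Things in the scene. Friction and masses are not known exactly. Their poses are not given: they have to be found in the camera images.
- blower_box: The blower's switch box, fixed to the bench: grey, 100 (x) x 110 (y) x 50 mm high, YELLOW hinged guard on top. Origin: centre of the underside. Its x points from the guard's free edge to its hinge, roughly away from the robot; y left, z up. Top: green dot (+y) marks on, white (-y) off; steel cheeks at y = +-30.5, x = -47 to 23, 64 mm above the bench; hinge posts at x = 45, y = +-38, 108 mm above it
- blower_hinge (a point): Middle of the yellow guard's hinge axis, fixed at box x = 45, y = 0, z = 102 mm; the axis runs along the box's y, and this point's axes are the box's
- blower_guard (a joint): Angle of the yellow guard, rad: 0 shut (level), grows as its free edge swings up and back, stop at 2.0. 90 g of 3 mm sheet, 64 mm wide, 120 mm from hinge to free edge. Side skirts and a front skirt (95 mm from the hinge) reach 23.5 mm below the hinge; beyond the front skirt 25 mm of bare lip can be lifted from below. Falls shut if let go below 1.6; above 1.72 falls back on its stop and stays open
- blower_lip (a point): Middle of the lower front edge of the yellow guard's lip, moving with the guard: 120 mm from the hinge; when shut 100.5 mm above the bench, 25 mm beyond the box's front face with nothing below it. Its x points from lip to hinge, its z out of the guard's outer face (up when shut, away from the robot when open)
- blower_toggle (a joint): Angle of the blower's toggle lever, rad: 0 off (leaning 0.45 rad to the box's -y), 0.9 on (leaning 0.45 rad to +y, towards the green dot). It stays where it is left; about 3 N at the knob moves it
- blower_knob (a point): Centre of the black ball, 14 mm across, at the end of the blower's toggle. The lever turns about the box's x axis at box x = -10, y = 0, z = 58 mm, and the ball is 30 mm from that pivot (85 mm above the bench at either end of the throw)
- grinder_box: The grinder's switch box, the same as blower_box in every size but with a RED guard; its place and the blower's may be swapped. Not to be operated
- grinder_hinge (a point): Middle of the red guard's hinge axis, as blower_hinge
- grinder_guard (a joint): Angle of the red guard, rad: 0 shut
- grinder_toggle (a joint): Angle of the grinder's toggle, rad: 0 off, 0.9 on
- horseshoe: Loose dark steel horseshoe lying flat, about 130 mm long, 130 mm wide, 10 mm high; origin at the centre of its curve, on the bench
- hammer: Loose hammer lying on the bench, within 200 mm of its origin and under 45 mm high
- mug: Loose blue mug, 80 mm across, 90 mm high, handle at its +y; origin at the centre of its foot
- tin: Loose closed steel tin, 70 mm across, 80 mm high; origin at the centre of its foot
Mind the look-alikes: they are no part of the job. Of the things like the tin, leave any that is pink; of the rest the smaller one is meant. What is shaped like the blower_box but brown is not meant.

How it is judged:
On the way, in this order (a step that is already met when the one before it is completed fails the run):
1. the yellow guard is lifted well up (over 1.2 rad) with the toggle still off (value of joint blower_guard above 1.2 rad and value of joint blower_toggle below 0.3 rad), for 0.1 s.
2. the toggle is flipped fully on (over 0.75 of 0.9 rad) while the guard is up (over 0.7 rad) (value of joint blower_toggle above 0.75 rad and value of joint blower_guard above 0.7 rad), for 0.1 s.
At the end, for the whole second after the job is handed in: The blower's toggle stands over 0.75 rad (on), the yellow guard is shut (below 0.06 rad), the red guard is shut (below 0.06 rad) with its toggle off (below 0.15 rad), and horseshoe, hammer, mug and tin lie at rest within 30 mm of where they began (value of joint blower_toggle between 0.75 and 1 rad and value of joint blower_guard between -0.06 and 0.06 rad and value of joint grinder_guard below 0.06 rad and value of joint grinder_toggle below 0.15 rad and distance of each of horseshoe, hammer, mug, tin from where it was at the start of the episode below 0.03 m and linear speed of each of horseshoe, hammer, mug, tin below 0.02 m/s); the robot touches nothing.
It fails at once if the red guard is lifted (over 0.25 rad) (value of joint grinder_guard above 0.25 rad).
It fails at once if the grinder's toggle is moved (over 0.25 rad) (value of joint grinder_toggle above 0.25 rad).
It fails at once if the horseshoe, hammer, mug or tin is picked up or pushed more than 30 mm (distance of any of horseshoe, hammer, mug, tin from where it was at the start of the episode above 0.03 m).
It also fails if it takes over 58 s, if anything falls off the work surface, if the arm or the gripper's body presses on something with over 40 N, if the wrist force passes 120 N, or if a joint passes its speed limit or range.

ROBOT

A 6-joint arm with a two-finger parallel gripper is mounted at the origin on the work surface. World frame = base frame: x ahead of the robot, y to its left, z up, the work surface at z = 0. Lengths are in m, angles in rad, forces in N, time in s.
With the tool pointing down it reaches from about 0.375 to 0.9 m from the base axis. Payload 3.1 kg.
Tool frame: the origin (TCP) lies at the very end of the fingers, on their centre line; the grasp point (between the pads) lies 19 mm behind it (manip.grasp_offset is the distance from the TCP to the grasp point, in m); x points along the fingers, z is the direction in which the jaws open and shut, and the axes are right-handed (so a half turn about x gives the same grasp; the last joint's range is limited). The gripper opens to 85 mm and grips with 20 to 120 N. Pads are 22 mm wide; open, the fingers measure 114 mm over their backs; the gripper's body (76 mm by 85 mm) begins 54 mm behind the grasp point. The pads swing forward as they close: fully open they stand 13 mm farther back than shut.
Start: joints at [-1.405, 0.527, 1.433, -0, 1.181, -0.178], TCP at [0.211, -0.588, 0.231] pointing down, gripper open.
Joint ranges: [-3.08, 3.08], [-0.75, 2.2], [0.22, 2.44], [-1.43, 4.57], [0, 2.65], [-2.85, 2.85]. Speed limits (rad/s): [2.79, 2.79, 3.14, 3.14, 3.14, 3.14].

INTERFACE

Orientations are given as a unit quaternion [x, y, z, w].
In Python, from station import manip gives the robot as it stands.
- The arm moves only by the tool send_rows, never from a script. Its argument "steps" is a list that holds one entry, the list of rows, each a list of 5 numbers: the closure, from 0 (fully open) to 1 (shut), then the shift along the world's x, y, z in m, then the turn about the world's z in rad. A call has 1 to 8 rows; each row is the pose to reach, as a shift and turn from the pose commanded when the call began; what a row does not reach only later rows make up. A row lasts 1/8 s, in which the tool goes at most 62.5 mm and 10.7 degrees, less where a joint would pass 70% of its speed; a pose out of reach is approached as far as the arm can. A call with a gripper value outside its range is refused whole. The fingers move at their own pace and stop on an object; "grip_force" is the grip in N (left out, the last holds). Time passes only in rows, so rows that repeat a pose let the fingers close. It gives the time, the measured TCP pose, the force and the opening at its end, in the units of the state.
- manip.sense(): the state, without advancing time (a new reading comes with each control period).
- manip.snapshot(name): name is "side" or "top"; returns the picture (384x512x3 uint8, red, green, blue); there is no depth.
- manip.camera_params(name): a dict with "fx", "fy", "cx", "cy" (pixels), "T" (4x4, takes a point from camera to world coordinates). Camera axes: x right, y down, z forward; pixel columns grow to the right and rows downward; lengths in m; the calibration is good to about 2 mm. A picture is of the moment at which its call begins. camera_params takes no time and is no camera call.
- manip.sign_off(): hands the job in, once; it reports no verdict.
The state is a dict: "t": time; "q": joint angles; "qd": joint speeds; "tau": joint torques, N m; "tcp_pos": TCP position; "tool_rot": TCP orientation; "force": force on the tool from outside, world axes, zero at the start; "ft_torque": the same for the moment, N m; "finger_gap": opening from 0.0 (shut) to 1.0 (fully open).
Only numpy, scipy, OpenCV 4.12 (cv2) and the standard library are available. Lean on these libraries where they do the work, as an engineer would, in place of code of your own. Each camera call takes 0.05 s, during which the arm holds its last target.

## Working session

There is one attempt and no reset: what is moved stays moved. The work goes in short steps, Python scripts to look and compute and a tool call to move; the robot and the scene stay as the last step left them, time stands still between calls to the robot, and variables do not carry over. Pictures are saved under pics/ and viewed, and the job is handed in when it is done.

Besides the shell and the picture viewer there is one more tool, called after ">>>" as a command line: name --argument value ..., lists and objects as JSON in quotes. send_rows: Moves the arm, as the interface text tells. Its arguments: {"type":"object","properties":{"steps":{"type":"array","items":{"type":"array","items":{"type":"array","items":{"type":"number"}}}},"grip_force":{"type":"number"}},"required":["steps"]}

```bash
mkdir -p pics; ls
python3 - <<'E'
from station import manip
import cv2
s=manip.sense(); print({k:s[k] for k in('t','tcp_pos','tool_rot','finger_gap')})
for n in('top','side'):
    cv2.imwrite(f'pics/{n}0.png',manip.snapshot(n)[:,:,::-1])
    c=manip.camera_params(n); print(n,c)
E
```

```text
pics
{'t': 0.0, 'tcp_pos': array([ 0.21115332, -0.58749701,  0.23032967]), 'tool_rot': array([ 0.40737347,  0.57889053, -0.40627191,  0.57781982]), 'finger_gap': 1.0033828891662249}
top {'fx': 367.09756836908525, 'fy': 367.09756836908525, 'cx': 256.26669364798323, 'cy': 198.72856024562546, 'T': array([[ 0.02661926, -0.98256244,  0.18401759,  0.43103346],
       [-0.99960694, -0.02778313, -0.0037489 ,  0.01386663],
       [ 0.00879611, -0.18384546, -0.9829158 ,  1.06676357],
       [ 0.        ,  0.        ,  0.        ,  1.        ]])}
side {'fx': 349.45042420676185, 'fy': 349.45042420676185, 'cx': 259.2836533410546, 'cy': 186.07062511294984, 'T': array([[-0.9838752 , -0.12596072,  0.12697831,  0.4465722 ],
       [-0.17878068,  0.71325685, -0.67771833,  0.8171951 ],
       [-0.00520226, -0.68949153, -0.72427506,  0.93478141],
       [ 0.        ,  0.        ,  0.        ,  1.        ]])}
```

View pics/top0.png

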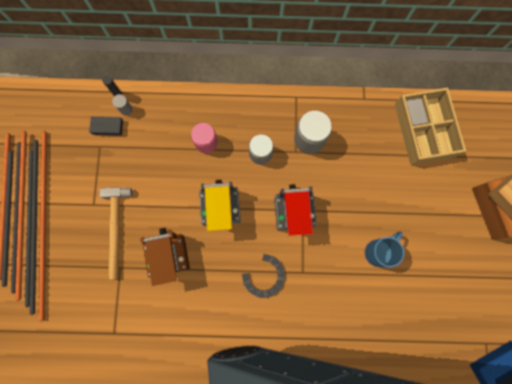

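View pics/side0.png

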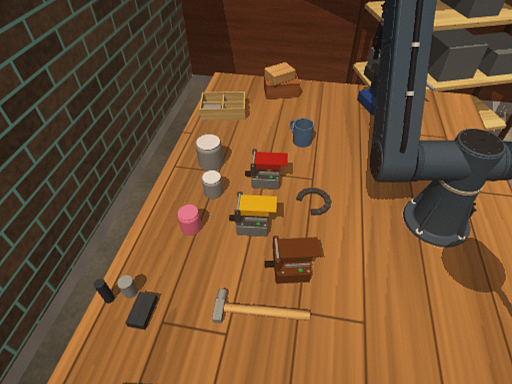

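The top view shows the yellow guard at about (219,206), the red one at (298,212) and the brown look-alike at (165,258). The horseshoe is at (265,277). In the side view yellow is at (256,205). Next I measure the yellow guard's outline.

```bash
cat > h.py <<'E'
import numpy as np,cv2
from station import manip
def ray(n,u,v):
    c=manip.camera_params(n);T=c['T']
    return T[:3,3],T[:3,:3]@np.array([(u-c['cx'])/c['fx'],(v-c['cy'])/c['fy'],1])
def plane(n,u,v,z):
    o,d=ray(n,u,v);return o+d*(z-o[2])/d[2]
def proj(n,p):
    c=manip.camera_params(n);q=c['T'][:3,:3].T@(np.array(p)-c['T'][:3,3]);return c['fx']*q[0]/q[2]+c['cx'],c['fy']*q[1]/q[2]+c['cy']
E
python3 - <<'E'
from h import *
for n in('top','side'):
    im=cv2.imread(f'pics/{n}0.png');h=cv2.cvtColor(im,cv2.COLOR_BGR2HSV)
    for nm,m in(('yel',cv2.inRange(h,(21,150,120),(35,255,255))),('red',cv2.inRange(h,(0,215,120),(4,255,255)))):
        k,l,st,ce=cv2.connectedComponentsWithStats(m)
        for i in range(1,k):
            if st[i,4]<150: continue
            cs,_=cv2.findContours((l==i).astype('uint8'),0,1)
            r=cv2.minAreaRect(cs[0]);print(n,nm,st[i],r)
            if n=='top':
                P=np.array([plane(n,*p,.1035) for p in cv2.boxPoints(r)]);print(P.round(4),np.linalg.norm(P-np.roll(P,1,0),axis=1))
    c=(219,205) if n=='top' else (256,212)
    cr=im[c[1]-50:c[1]+50,c[0]-60:c[0]+60];cv2.imwrite(f'pics/{n}0c.png',cv2.resize(cr,None,fx=5,fy=5,interpolation=2))
E
```

```text
top yel [ 204  186   28   45 1116] ((217.73455810546875, 208.01773071289062), (43.50342559814453, 25.676334381103516), 86.18592071533203)
[[0.6389 0.1526 0.1035]
 [0.6456 0.0841 0.1035]
 [0.529  0.0718 0.1035]
 [0.5227 0.1388 0.1035]] [0.11702089 0.06877293 0.11717126 0.0672844 ]
top red [285 192  27  43 950] ((298.05865478515625, 213.20347595214844), (41.439697265625, 23.6679630279541), 85.2363510131836)
[[ 0.6277 -0.0651  0.1035]
 [ 0.6348 -0.1284  0.1035]
 [ 0.5243 -0.1375  0.1035]
 [ 0.5174 -0.0756  0.1035]] [0.11074616 0.06363637 0.11095057 0.06232077]
side yel [239 195  38  17 521] ((257.4463806152344, 203.07232666015625), (36.55433654785156, 14.881409645080566), 2.862405300140381)
side red [255 152  32  17 437] ((270.5, 160.0), (16.0, 31.0), 90.0)
```

View pics/top0c.png

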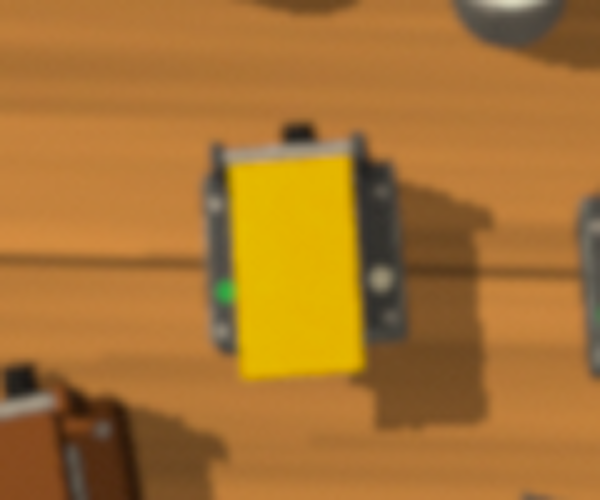

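View pics/side0c.png

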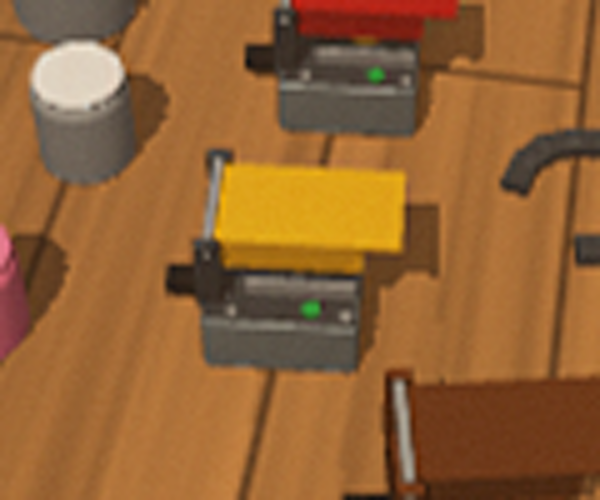

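Run:
```python
from h import *
from scipy.spatial.transform import Rotation as R
s=manip.sense();M=R.from_quat(s['tool_rot']).as_matrix();print(M.round(3))
c=[(227,162),(353,153),(366,372),(240,380)]
P=np.array([plane('top',159+x/5-.4,155+y/5-.4,.1035) for x,y in c]);print(P.round(4))
print('w',np.linalg.norm(P-np.roll(P,1,0),axis=1))
a=(P[0]+P[1])/2;b=(P[2]+P[3])/2;d=a-b;print('hinge-end',a,'lip',b,'yaw',np.arctan2(d[1],d[0]), 'yaw from y edges',[np.arctan2(-(P[0]-P[1])[0],(P[0]-P[1])[1]),np.arctan2(-(P[3]-P[2])[0],(P[3]-P[2])[1])])
# side: lip bottom corners and guard corners: near(left +y) lip corner (402,250), far lip (405,172); hinge far (222,165), near(225,240)
for x,y in((402,250),(405,172),(222,166)): print('side',plane('side',196+x/5-.4,162+y/5-.4,.1035).round(4))
# box base/top: green dot and white dot at z=.05
for x,y in((227,292),(380,279)): print('dots',plane('top',159+x/5-.4,155+y/5-.4,.051).round(4))
print('dotside',plane('side',196+311/5-.4,162+309/5-.4,.051).round(4))
for p in((187,238),(188,270),(184,232),(178,280)): print('brown',plane('top',*p,.1).round(3),plane('top',*p,.05).round(3))
```

```text
[[-0.     0.941  0.338]
 [ 0.002  0.338 -0.941]
 [-1.     0.    -0.002]]
[[0.6394 0.1512 0.1035]
 [0.6463 0.0839 0.1035]
 [0.5287 0.0723 0.1035]
 [0.5226 0.1382 0.1035]]
w [0.11747877 0.06767353 0.11817747 0.0661702 ]
hinge-end [0.64283908 0.11752316 0.1035    ] lip [0.52565434 0.10524989 0.1035    ] yaw 0.10435398926354701 yaw from y edges [np.float64(0.10175492790505), np.float64(0.0911362522551511)]
side [0.5224 0.1369 0.1035]
side [0.53   0.0728 0.1035]
side [0.6463 0.0882 0.1035]
dots [0.5766 0.1548 0.051 ]
dots [0.5863 0.0697 0.051 ]
dotside [0.5769 0.1518 0.051 ]
brown [0.502 0.189 0.1  ] [0.506 0.198 0.05 ]
brown [0.42  0.181 0.1  ] [0.419 0.19  0.05 ]
brown [0.518 0.198 0.1  ] [0.522 0.207 0.05 ]
brown [0.394 0.205 0.1  ] [0.392 0.215 0.05 ]
```

>>> send_rows --steps '[[[0.12,0.04,0.05,0.01,0],[0.12,0.08,0.1,0.02,-0.05],[0.12,0.12,0.15,0.02,-0.1],[0.12,0.16,0.2,0.02,-0.15],[0.12,0.19,0.25,0.02,-0.2],[0.12,0.22,0.3,0.02,-0.245],[0.12,0.24,0.35,0.02,-0.245],[0.12,0.26,0.4,0.02,-0.245]]]' --grip_force 30

```text
t: 1.1
tcp_pos: [0.4717, -0.1863, 0.251]
tool_rot: [0.474, 0.525, -0.474, 0.524]
force: [0.9, 0.1, -0.4]
finger_gap: 0.882
```

>>> send_rows --steps '[[[0.12,0.013,0.05,0,0],[0.12,0.025,0.1,0,0],[0.12,0.037,0.15,0,0],[0.12,0.049,0.2,0,0],[0.12,0.06,0.25,0,0],[0.12,0.068,0.294,0,0],[0.12,0.068,0.294,0,0],[0.12,0.068,0.294,0,0]]]'

```text
t: 2.1
tcp_pos: [0.5388, 0.1056, 0.2509]
tool_rot: [0.474, 0.525, -0.475, 0.524]
force: [0.7, -0.2, 0.1]
finger_gap: 0.88
```

Run:
```python
from h import *
from scipy.spatial.transform import Rotation as R
s=manip.sense();M=R.from_quat(s['tool_rot']).as_matrix();print(M.round(3));print(s['t'],s['tcp_pos'],s['q'],s['finger_gap'],s['force'])
for n in('top','side'):cv2.imwrite(f'pics/{n}1.png',manip.snapshot(n)[:,:,::-1])
im=np.hstack([cv2.imread('pics/top1.png')[100:300,120:320],cv2.imread('pics/side1.png')[100:300,160:360]]);cv2.imwrite('pics/c1.png',cv2.resize(im,None,fx=2,fy=2))
```

```text
[[-0.001  0.995  0.1  ]
 [-0.001  0.1   -0.995]
 [-1.    -0.001  0.   ]]
2.1 [0.53883199 0.10560163 0.25089858] [-9.71474238e-03  4.02267439e-01  1.60068224e+00 -6.26288296e-04
  1.13974173e+00  1.46084869e+00] 0.8802266145014057 [ 0.73391918 -0.19647726  0.10999688]
```

View pics/c1.png

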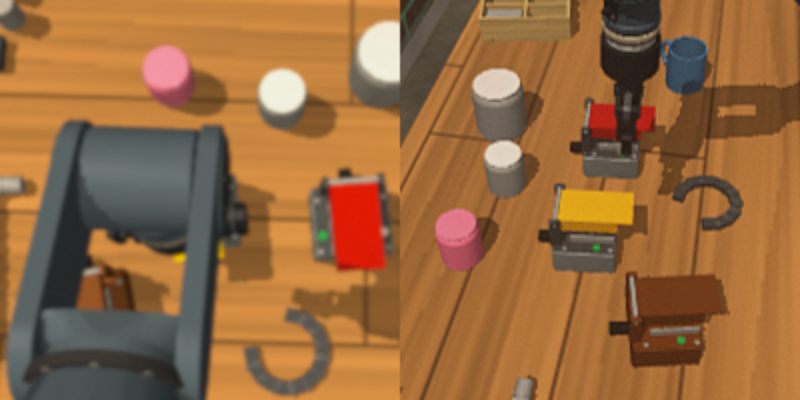

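The side view shows the gripper above the scene near (630,90), and the top view shows it over the yellow guard. The arm hides the lip from above. Measured TCP and yaw match the plan, so I descend astride the lip.

>>> send_rows --steps '[[[0.12,0,0,-0.04,0],[0.12,0,0,-0.08,0],[0.12,0,0,-0.11,0],[0.12,0,0,-0.135,0],[0.12,0,0,-0.155,0],[0.12,0,0,-0.174,0],[0.12,0,0,-0.174,0],[0.12,0,0,-0.174,0]]]'

```text
t: 3.2
tcp_pos: [0.5398, 0.105, 0.0779]
tool_rot: [0.475, 0.524, -0.475, 0.524]
force: [-0.2, 0.3, 0.2]
finger_gap: 0.878
```

Run:
```python
from h import *
s=manip.sense();print(s['t'],s['tcp_pos'],s['finger_gap'],s['force'])
cv2.imwrite('pics/c2.png',cv2.resize(manip.snapshot('side')[130:280,170:370,::-1],None,fx=4,fy=4))
```

```text
3.2 [0.53982047 0.10502555 0.07788017] 0.8775043310634717 [-0.23850373  0.3244319   0.22011409]
```

View pics/c2.png

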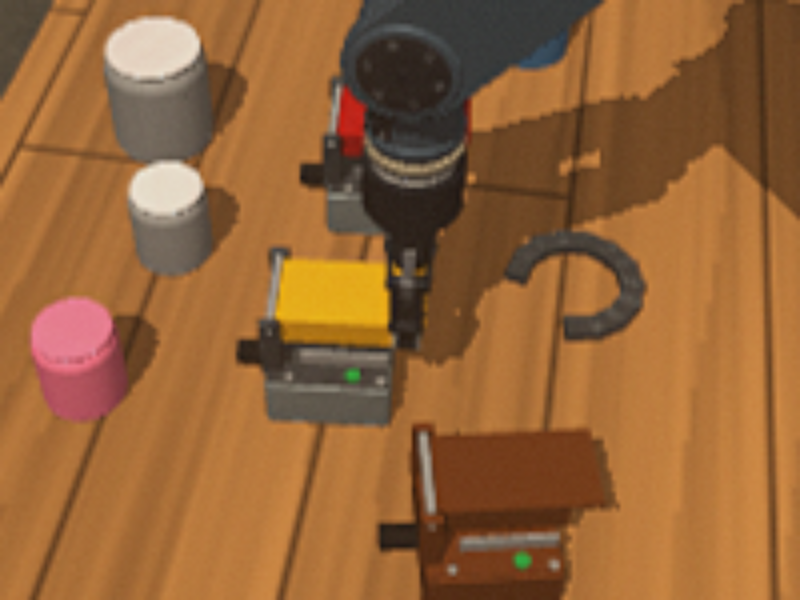

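The picture shows the near finger at about (410,300), beside the lip and just in front of the box, clear of the brown box. Closing on the lip's side edges.

>>> send_rows --steps '[[[0.2,0,0,0,0],[0.24,0,0,0,0],[0.3,0,0,0,0],[0.4,0,0,0,0],[0.4,0,0,0,0]]]' --grip_force 25

```text
t: 3.88
tcp_pos: [0.5397, 0.1077, 0.0789]
tool_rot: [0.476, 0.524, -0.474, 0.524]
force: [-1.8, 6.3, 5.8]
finger_gap: 0.74
```

>>> send_rows --steps '[[[0.4,0.001,0.002,0.016,0],[0.4,0.005,0.002,0.031,0],[0.4,0.0105,0.003,0.046,0],[0.4,0.0185,0.004,0.06,0],[0.4,0.0285,0.005,0.072,0],[0.4,0.04,0.006,0.083,0],[0.4,0.053,0.007,0.092,0],[0.4,0.053,0.007,0.092,0]]]'

```text
t: 4.88
tcp_pos: [0.591, 0.1133, 0.1698]
tool_rot: [0.474, 0.525, -0.475, 0.524]
force: [-4.5, 1.5, 1.5]
finger_gap: 0.736
```

Run:
```python
from h import *
s=manip.sense();print(s['t'],s['tcp_pos'],s['finger_gap'],s['force'])
cv2.imwrite('pics/c3.png',cv2.resize(manip.snapshot('side')[110:260,170:370,::-1],None,fx=4,fy=4))
```

```text
4.875 [0.59097055 0.11329256 0.16977919] 0.7364408023942987 [-4.54192788  1.53463108  1.4687444 ]
```

View pics/c3.png

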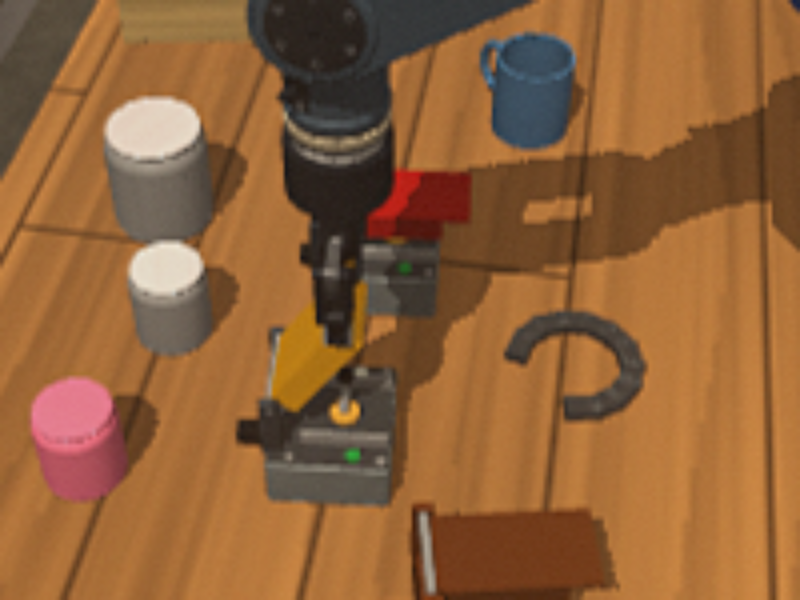

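The guard is up at roughly 1 rad, held between the fingers at about (335,310), and the toggle ring and knob are in view at (345,400). Carrying on past 1.72.

>>> send_rows --steps '[[[0.4,0.0145,0.0015,0.007,0],[0.4,0.03,0.003,0.0115,0],[0.4,0.0455,0.0045,0.014,0],[0.4,0.0615,0.006,0.014,0],[0.4,0.077,0.0075,0.0115,0],[0.4,0.087,0.0085,0.0085,0],[0.4,0.087,0.0085,0.0085,0]]]'

```text
t: 5.8
tcp_pos: [0.6796, 0.1228, 0.1786]
tool_rot: [0.475, 0.524, -0.474, 0.524]
force: [-1.3, 4.5, 3.4]
finger_gap: 0.742
```

Run:
```python
from h import *
s=manip.sense();print(s['t'],s['tcp_pos'],s['finger_gap'],s['force'])
cv2.imwrite('pics/c4.png',cv2.resize(manip.snapshot('side')[110:260,170:370,::-1],None,fx=4,fy=4))
```

```text
5.8 [0.67959496 0.12279844 0.17862764] 0.7422041897641644 [-1.34073843  4.47308699  3.44716233]
```

View pics/c4.png

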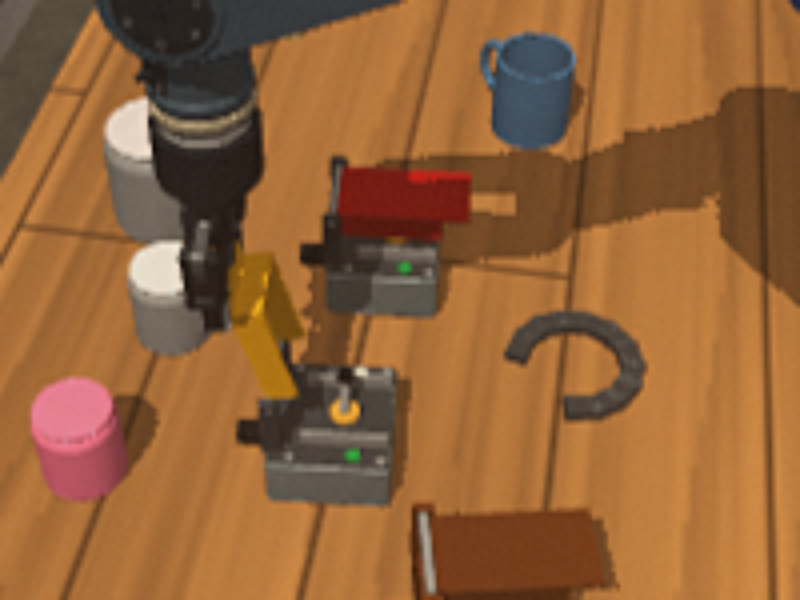

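>>> send_rows --steps '[[[0.4,0.008,0.001,-0.003,0],[0.4,0.008,0.001,-0.003,0],[0.2,0.008,0.001,-0.003,0],[0.0,0.008,0.001,-0.003,0],[0.0,0.008,0.001,-0.003,0],[0.0,0.008,0.001,0.02,0],[0.0,0.008,0.001,0.07,0],[0.0,0.008,0.001,0.07,0]]]'

```text
t: 6.85
tcp_pos: [0.6905, 0.122, 0.2532]
tool_rot: [0.477, 0.521, -0.472, 0.527]
force: [1.2, -0.3, -0.2]
finger_gap: 1.001
```

Run:
```python
from h import *
s=manip.sense();print(s['t'],s['tcp_pos'],s['finger_gap'],s['force'])
cv2.imwrite('pics/c5.png',cv2.resize(manip.snapshot('side')[110:260,170:370,::-1],None,fx=4,fy=4))
cv2.imwrite('pics/c5t.png',manip.snapshot('top')[:,:,::-1])
```

```text
6.85 [0.69053657 0.12200654 0.25320149] 1.000631407180259 [ 1.20906146 -0.26190116 -0.19554673]
```

View pics/c5.png

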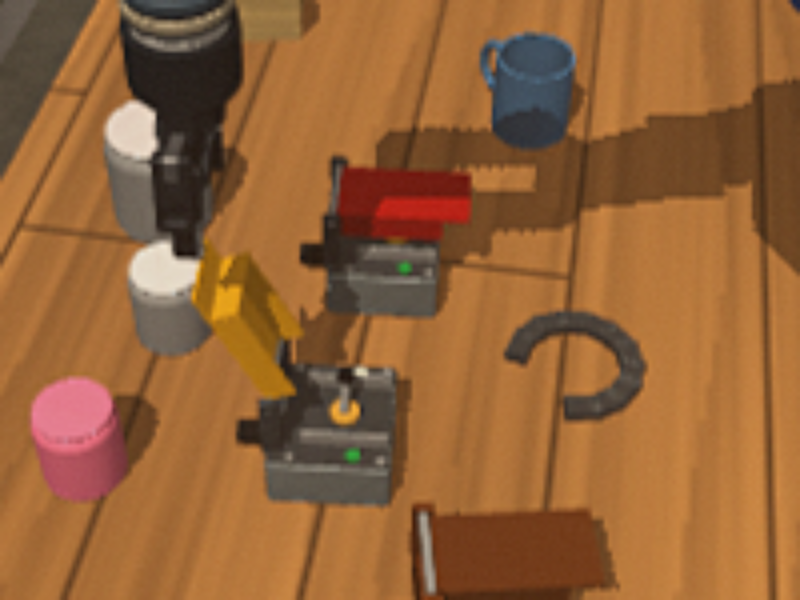

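The guard rests back on its stop at (245,310), and the toggle still leans to off, with its knob at about (350,375). I check the knob position by ray.

Run:
```python
from h import *
print(plane('side',170+350/4-.4,110+376/4-.4,.085))
def w(bx,by):return np.array([.6006+bx*.995-by*.0998,.1135+bx*.0998+by*.995])
print('pred knob',w(-.010,-.013),'target',w(-.016,-.046),w(-.016,.006-.0145), manip.sense()['tcp_pos'])
cv2.imwrite('pics/c6.png',cv2.resize(cv2.imread('pics/c5t.png')[130:260,150:320],None,fx=4,fy=4))
```

```text
[0.58857903 0.09956486 0.085     ]
pred knob [0.5919474 0.099567 ] target [0.5892708 0.0661332] [0.5855283 0.1034457] [0.68745334 0.12200584 0.24840604]
```

View pics/c6.png

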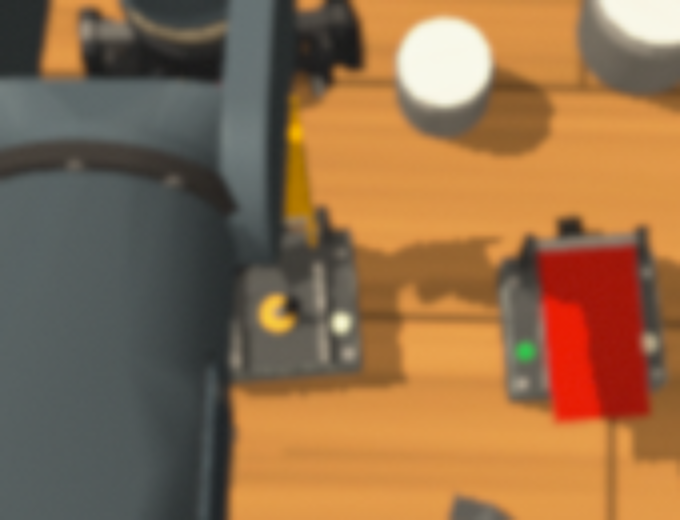

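The top crop shows the knob leaning off at (292,305) beside the white dot, and it agrees with the predicted position to about 3 mm. I close the fingers and move to its -y side.

>>> send_rows --steps '[[[0.3,-0.02,-0.01,0.005,0],[0.6,-0.05,-0.025,0.005,0],[1,-0.08,-0.042,0.005,0],[1,-0.098,-0.056,0.003,0],[1,-0.098,-0.056,0.0,0],[1,-0.098,-0.056,-0.03,0],[1,-0.098,-0.056,-0.06,0],[1,-0.098,-0.056,-0.06,0]]]'

```text
t: 7.95
tcp_pos: [0.5876, 0.0668, 0.1845]
tool_rot: [0.473, 0.526, -0.476, 0.522]
force: [0.7, 0.2, -0.7]
finger_gap: -0.001
```

Run:
```python
from h import *
s=manip.sense();print(s['t'],s['tcp_pos'],s['finger_gap'],s['force'])
cv2.imwrite('pics/c7.png',cv2.resize(manip.snapshot('side')[110:260,170:370,::-1],None,fx=4,fy=4))
```

```text
7.95 [0.58757505 0.06677772 0.18454751] -0.0012587742446512735 [ 0.65404111  0.18523533 -0.72956967]
```

View pics/c7.png

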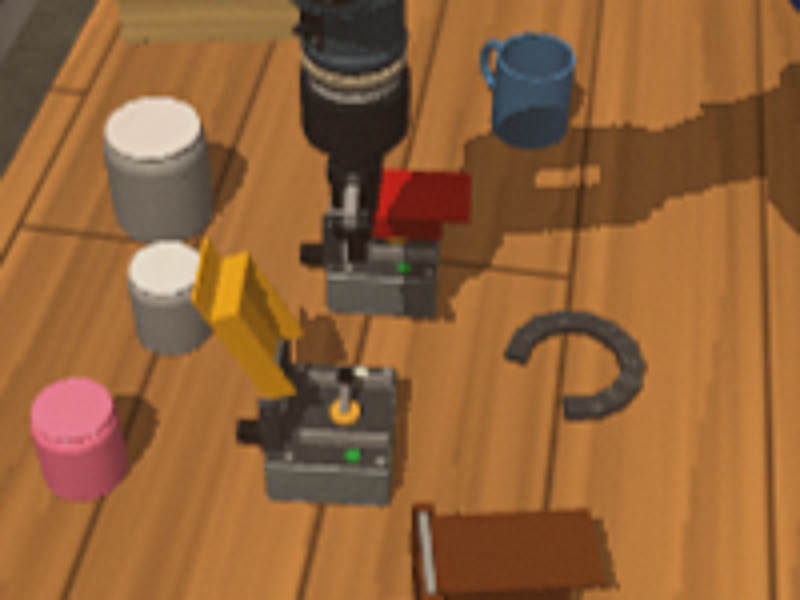

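The closed finger is at about (352,250), hanging clear of the open guard at (245,310). Descending to knob height.

>>> send_rows --steps '[[[1,0,0,-0.03,0],[1,0,0,-0.055,0],[1,0,0,-0.08,0],[1,0,0,-0.095,0],[1,0,0,-0.104,0],[1,0,0,-0.104,0]]]'

```text
t: 8.75
tcp_pos: [0.5895, 0.0664, 0.0838]
tool_rot: [0.474, 0.524, -0.474, 0.524]
force: [-0.1, -0.6, 0.5]
finger_gap: 0.002
```

Run:
```python
from h import *
s=manip.sense();print(s['t'],s['tcp_pos'],s['finger_gap'],s['force'])
cv2.imwrite('pics/c8.png',cv2.resize(manip.snapshot('side')[110:260,170:370,::-1],None,fx=4,fy=4))
```

```text
8.75 [0.58951305 0.06635131 0.08383326] 0.0016631079771354835 [-0.09030639 -0.60717653  0.54543622]
```

View pics/c8.png

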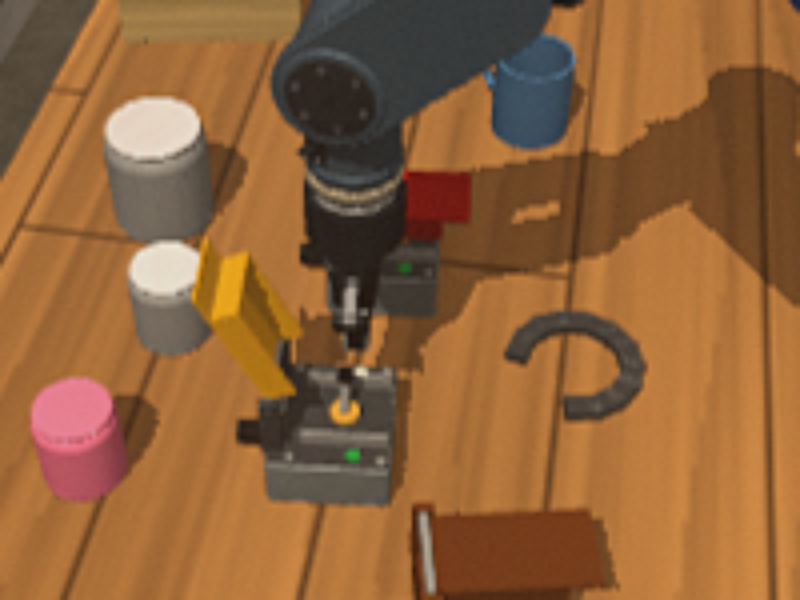

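The fingertip at (355,340) is beside the knob, with the knob at (350,375). Pushing towards +y.

>>> send_rows --steps '[[[1,-0.001,0.008,-0.003,0],[1,-0.0015,0.015,-0.003,0],[1,-0.002,0.021,-0.003,0],[1,-0.0025,0.026,-0.003,0],[1,-0.003,0.031,-0.003,0],[1,-0.0035,0.036,-0.003,0],[1,-0.0035,0.036,-0.003,0]]]'

```text
t: 9.68
tcp_pos: [0.5871, 0.1025, 0.0825]
tool_rot: [0.475, 0.523, -0.473, 0.526]
force: [0.5, -1.6, 4.5]
finger_gap: -0.002
```

Run:
```python
from h import *
s=manip.sense();print(s['t'],s['tcp_pos'],s['finger_gap'],s['force'])
cv2.imwrite('pics/c9.png',cv2.resize(manip.snapshot('side')[110:260,170:370,::-1],None,fx=4,fy=4))
```

```text
9.675 [0.58709247 0.10247414 0.08246748] -0.002370108660290255 [ 0.48170845 -1.63724937  4.46737729]
```

View pics/c9.png

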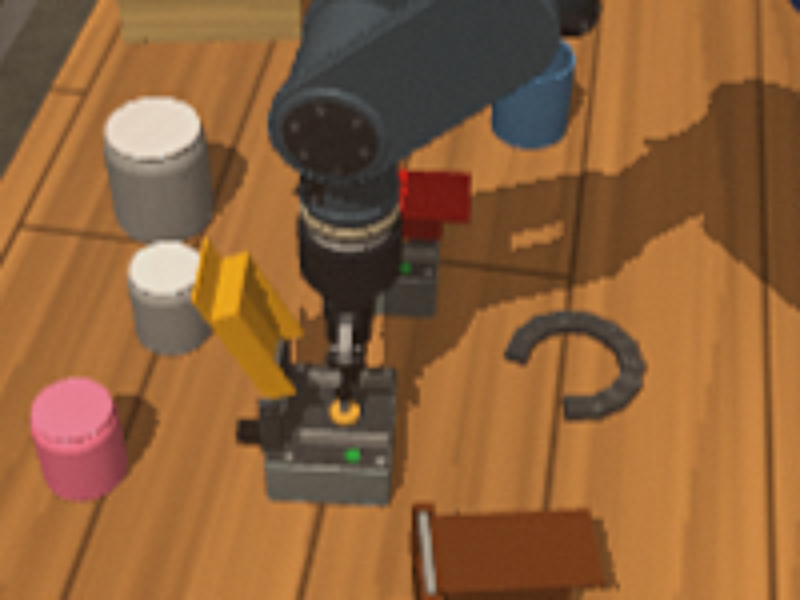

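Run:
```python
from h import *
a=manip.snapshot('side')[180:230,230:285,::-1]
cv2.imwrite('pics/c10.png',np.hstack([cv2.resize(a,(550,500),interpolation=2)]))
print(manip.sense()['force'],manip.sense()['tcp_pos'])
```

```text
[ 0.49161571 -1.35237805  3.67394854] [0.58677298 0.10230774 0.08173839]
```

View pics/c10.png

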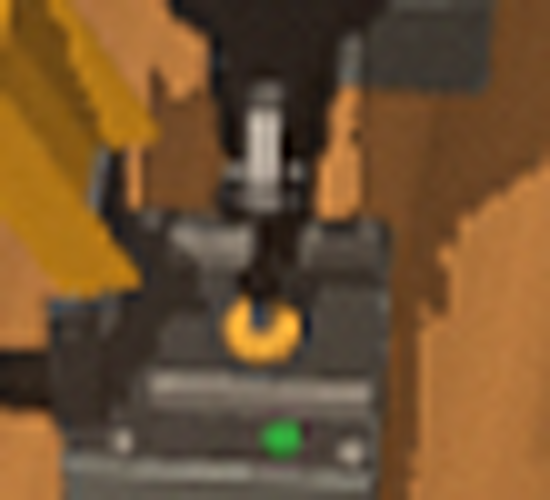

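The lever seems to be about upright at (262,310)–(275,250), and the upward force on the tool fits a ball still rising. So the fingertip is thinner than I assumed. Pushing farther.

>>> send_rows --steps '[[[1,-0.0005,0.004,-0.001,0],[1,-0.001,0.008,-0.002,0],[1,-0.001,0.011,-0.002,0],[1,-0.001,0.011,-0.002,0]]]'

```text
t: 10.28
tcp_pos: [0.5856, 0.1088, 0.0796]
tool_rot: [0.472, 0.523, -0.475, 0.527]
force: [0.4, -16.6, 9.2]
finger_gap: -0.005
```

Run:
```python
from h import *
a=manip.snapshot('side')[180:230,230:285,::-1]
cv2.imwrite('pics/c11.png',np.hstack([cv2.resize(a,(550,500),interpolation=2)]))
print(manip.sense()['force'],manip.sense()['tcp_pos'])
```

```text
[ -0.80640555 -17.43025667   9.13235284] [0.58563889 0.10874492 0.07952422]
```

View pics/c11.png

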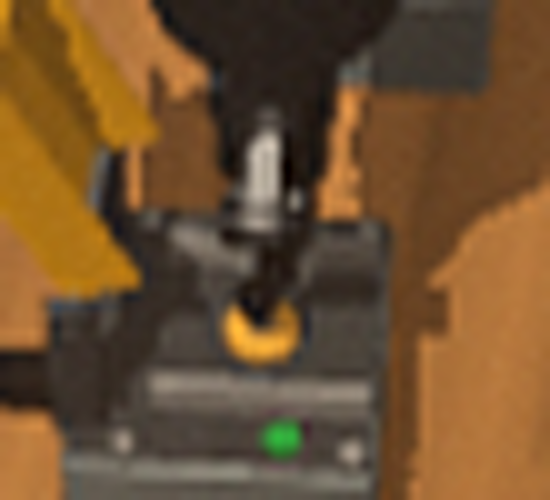

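A -17 N force along y with the TCP short of its target by 4 mm means the lever is on its end stop. Backing off, rising and looking.

>>> send_rows --steps '[[[1,0.001,-0.012,0.002,0],[1,0.003,-0.035,0.004,0],[1,0.004,-0.045,0.03,0],[1,0.004,-0.045,0.08,0],[1,0.004,-0.045,0.13,0],[1,0.004,-0.045,0.17,0],[1,0.004,-0.045,0.175,0]]]'

```text
t: 11.2
tcp_pos: [0.5899, 0.0692, 0.2562]
tool_rot: [0.476, 0.523, -0.473, 0.525]
force: [0.1, -0.8, -0.8]
finger_gap: -0.001
```

Run:
```python
from h import *
a=manip.snapshot('side')[170:240,220:290,::-1]
b=manip.snapshot('top')[170:240,180:250,::-1]
cv2.imwrite('pics/c12.png',cv2.resize(np.hstack([a,b]),(800,400),interpolation=2))
print(manip.sense()['force'],manip.sense()['tcp_pos'],manip.sense()['t'])
def w(bx,by):return np.array([.6006+bx*.995-by*.0998,.1135+bx*.0998+by*.995])
for by in(-.013,.013):
    u,v=proj('side',[*w(-.01,by),.085]); print((u-220)*400/70,(v-170)*400/70)
    u,v=proj('top',[*w(-.01,by),.085]); print((u-180)*400/70+400,(v-170)*400/70)
```

```text
[-0.25275255 -0.37173786  0.08464912] [0.58810653 0.06899922 0.25331157] 11.3
206.0969083568187 191.20834080356272
645.8906259008037 206.3664735617119
202.04582072227595 226.83322994684448
591.04526418853 210.25567342921443
```

View pics/c12.png

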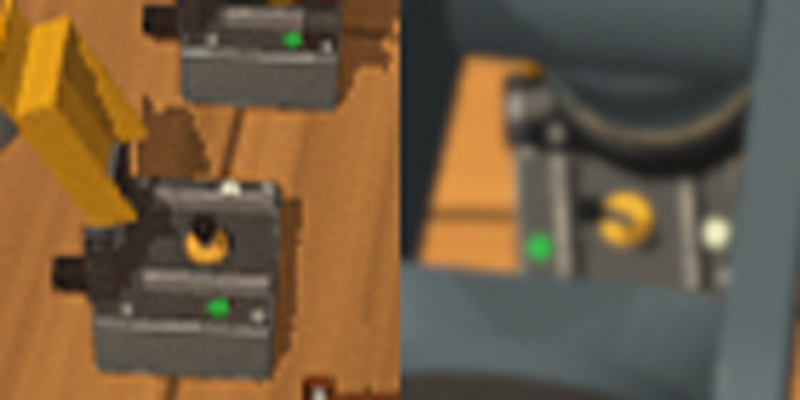

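Both views show the toggle fully over. The ball is at (205,228) in the side crop and (595,208) in the top crop, against predicted on positions of (202,227) and (591,210). Now I go over and behind the guard.

>>> send_rows --steps '[[[1,0.01,0.004,0.012,0],[1,0.035,0.014,0.015,0],[1,0.065,0.026,0.015,0],[1,0.1,0.04,0.015,0],[1,0.13,0.052,0.015,0],[1,0.147,0.058,0.015,0],[1,0.147,0.058,0.015,0]]]'

```text
t: 12.18
tcp_pos: [0.7351, 0.127, 0.2647]
tool_rot: [0.473, 0.526, -0.476, 0.523]
force: [-0.2, 0.1, -0.3]
finger_gap: -0.003
```

Run:
```python
from h import *
cv2.imwrite('pics/c13.png',cv2.resize(manip.snapshot('side')[110:260,170:370,::-1],None,fx=4,fy=4))
s=manip.sense();print(s['force'],s['tcp_pos'],s['t'])
```

```text
[ 0.45011327 -0.17227075 -0.9098155 ] [0.73444268 0.12659587 0.26539125] 12.225
```

View pics/c13.png

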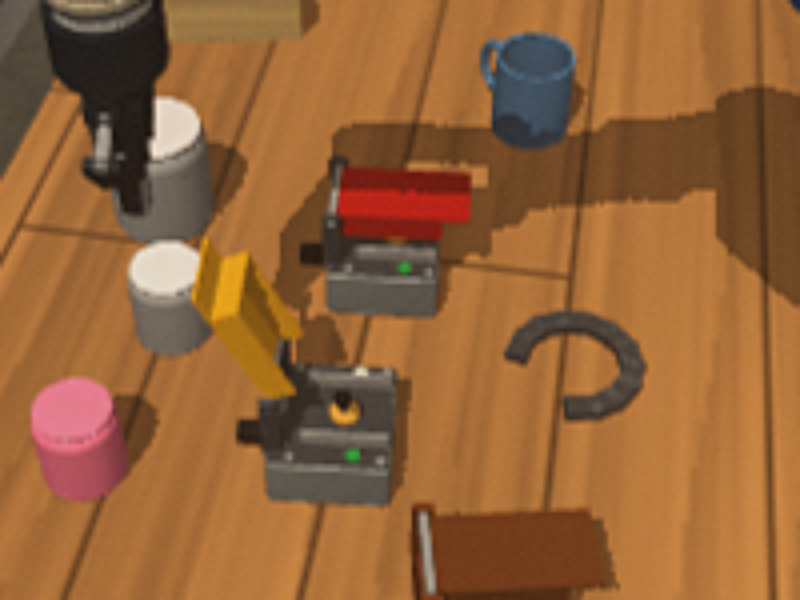

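The gripper at (130,200) is behind the guard's lip at (225,250), with room to spare. Lowering, then pushing the guard towards the robot.

>>> send_rows --steps '[[[1,0,0,-0.03,0],[1,0,0,-0.06,0],[1,0,0,-0.08,0],[1,0,0,-0.08,0],[1,-0.01,-0.001,-0.08,0],[1,-0.02,-0.002,-0.08,0],[1,-0.03,-0.003,-0.08,0],[1,-0.04,-0.004,-0.08,0]]]'

```text
t: 13.22
tcp_pos: [0.6953, 0.1223, 0.1897]
tool_rot: [0.475, 0.524, -0.474, 0.525]
force: [0.4, -0.4, -0.1]
finger_gap: -0.0
```

>>> send_rows --steps '[[[1,-0.01,-0.001,0,0],[1,-0.02,-0.002,0,0],[1,-0.03,-0.003,0,0],[1,-0.03,-0.003,0,0]]]'

```text
t: 13.72
tcp_pos: [0.6648, 0.1193, 0.1888]
tool_rot: [0.474, 0.525, -0.475, 0.524]
force: [0.3, -0.4, -0.1]
finger_gap: 0.0
```

Run:
```python
from h import *
cv2.imwrite('pics/c14.png',cv2.resize(manip.snapshot('side')[110:260,170:370,::-1],None,fx=4,fy=4))
s=manip.sense();print(s['force'],s['tcp_pos'],s['t'])
```

```text
[ 0.44760148  0.66277761 -1.06957024] [0.66555009 0.11930204 0.18885335] 13.775
```

View pics/c14.png

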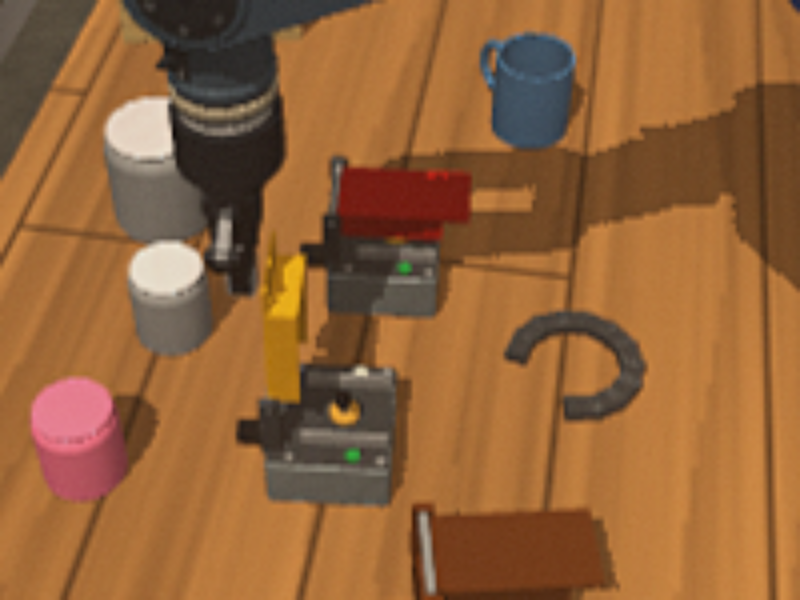

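The guard now stands almost upright at (285,320), with the finger behind it at (240,270). A little more push should let it fall.

>>> send_rows --steps '[[[1,-0.008,-0.001,0,0],[1,-0.016,-0.002,0,0],[1,-0.024,-0.003,0,0],[1,-0.03,-0.003,0,0],[1,-0.03,-0.003,0,0],[1,-0.03,-0.003,0,0]]]'

```text
t: 14.52
tcp_pos: [0.6361, 0.1163, 0.189]
tool_rot: [0.475, 0.524, -0.474, 0.525]
force: [0.1, 0.3, -0.0]
finger_gap: -0.002
```

Run:
```python
from h import *
cv2.imwrite('pics/c15.png',cv2.resize(manip.snapshot('side')[110:260,170:370,::-1],None,fx=4,fy=4))
s=manip.sense();print(s['force'],s['tcp_pos'],s['t'])
```

```text
[1.05040023 0.25057378 0.81680652] [0.63614113 0.11630301 0.1889226 ] 14.575
```

View pics/c15.png

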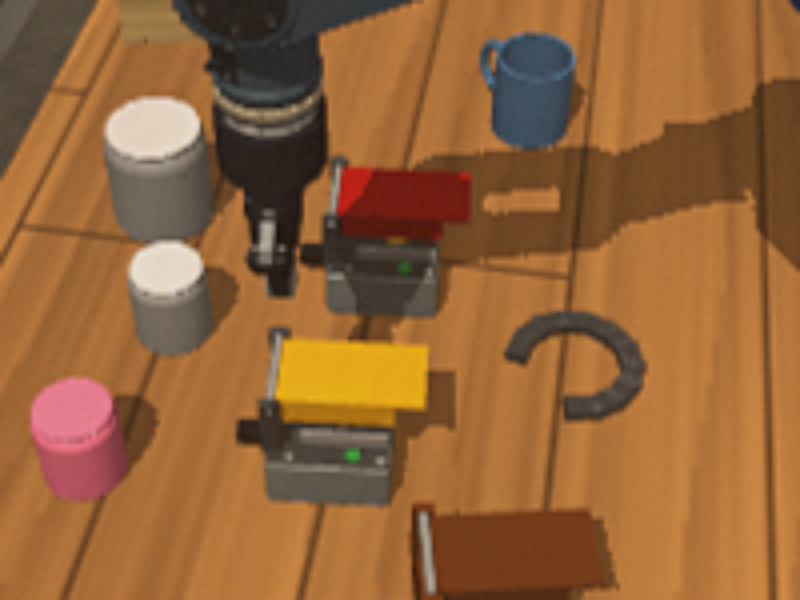

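The yellow guard has dropped shut at (350,375) and the gripper is clear above it. I raise the arm and compare with the first picture.

>>> send_rows --steps '[[[1,0,0,0.03,0],[1,0,0,0.06,0],[1,-0.02,-0.05,0.08,0],[1,-0.04,-0.1,0.08,0],[1,-0.06,-0.15,0.08,0],[1,-0.08,-0.2,0.08,0],[1,-0.08,-0.2,0.08,0],[1,-0.08,-0.2,0.08,0]]]'

```text
t: 15.58
tcp_pos: [0.5561, -0.0837, 0.2689]
tool_rot: [0.475, 0.524, -0.474, 0.524]
force: [1.1, -0.3, -0.3]
finger_gap: -0.003
```

Run:
```python
from h import *
a=manip.snapshot('side')[:,:,::-1]; cv2.imwrite('pics/side_end.png',a)
b=manip.snapshot('top')[:,:,::-1]; cv2.imwrite('pics/top_end.png',b)
h=cv2.cvtColor(a,cv2.COLOR_BGR2HSV);m=cv2.inRange(h,(21,150,120),(35,255,255))
k,l,st,ce=cv2.connectedComponentsWithStats(m);print([list(s) for s in st[1:] if s[4]>150])
s=manip.sense();print(s['force'],s['tcp_pos'],s['t'])
cv2.imwrite('pics/end.png',cv2.resize(np.hstack([a,b]),(800,300),interpolation=cv2.INTER_AREA))
cv2.imwrite('pics/endc.png',cv2.resize(np.hstack([a[150:250,200:300],b[150:250,170:270]]),(800,400),interpolation=2))
```

```text
[[np.int32(239), np.int32(195), np.int32(38), np.int32(17), np.int32(530)]]
[-0.63032733  0.67839647  0.41164167] [ 0.55627202 -0.0826786   0.2688207 ] 15.675
```

View pics/end.png

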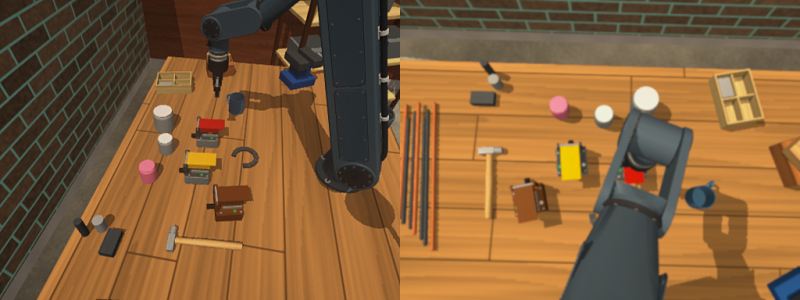

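View pics/endc.png

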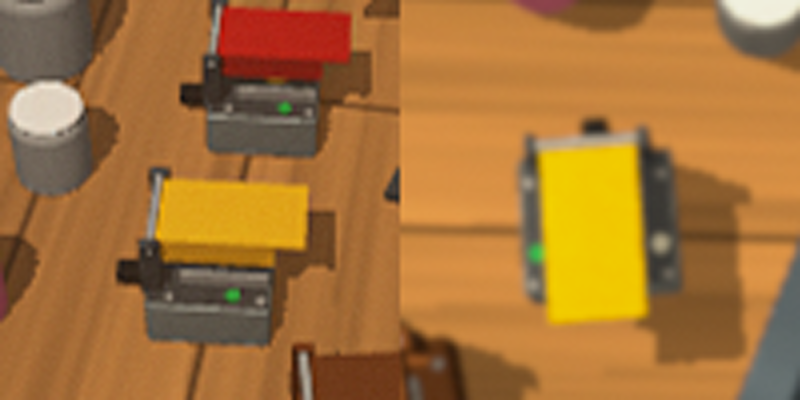

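The yellow guard's outline has the same pixel box as at the start, (239,195,38,17), so it is fully shut. The red guard is shut, nothing else has moved, and the arm is free.

```bash
python3 -c "
from station import manip
manip.sign_off()"
```

```text
the job is handed in; nothing more can be done
```

The blower is switched on with its yellow guard shut over it, and the job was handed in at about 15.7 s of the 58 s allowed.

I gripped the yellow guard's lip by its side edges and swung it back until it rested on its stop. I then pushed the toggle over with the closed fingers until it met its end stop, at about 17 N. Last, I nudged the guard past upright from behind so that it fell shut.

- **Toggle:** before I closed the guard, both camera views put the knob within about 1 mm of its predicted on position. It is hidden under the guard now, so I could not check it again at the end.
- **Yellow guard:** its outline in the side view has the same pixel box as at the start, so it is fully shut.
- **Red guard and loose things:** by eye in the final pictures, the red guard is shut and the horseshoe, hammer, mug and tin have not moved. I did not measure their positions. The red-guarded toggle was never touched.
- **Arm:** it stands clear of everything.

One estimate was off. I had assumed a thicker fingertip, so the first push left the toggle only about half over, and a second, longer push finished it.

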